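Set the queue box to 7 and call the patient

TASK

Set the queue box on the doctor's desk to number 7: press its knob down just enough to free it, turn it until the 7 shows in the window, and let the knob spring fully home so that the number is locked; never force the knob far down. Then press the call key to call the patient and let go. Leave the other things on the desk where they are.

Things in the scene. Friction and masses are not known exactly. Their poses are not given: they have to be found in the camera images.
- window (a point): Middle of the window in the queue box's cover, on the cover's upper face. The queue box is a fixed white box 200 x 200 x 60 mm (cover 60 mm above the desk) with a black knob in the middle of its cover; 68 mm from the knob's axis the window, 38 mm wide, shows one numeral of the drum below. x points from the knob's axis out through the window, z up.
- axis (a point): Where the knob's upright axis meets the cover: the middle of the cover's upper face. THE CATCH: at home (up) an inner pin locks the knob to a tooth gap, one gap per number. The catch is worn: the place where numbers lock is up to 0.15 rad either side of exactly central in the window, the same for all numbers, unknown; the pin enters only within about 0.03 rad of it, so find it by feel.
- dial_top (a point): Middle of the top of the black round knob: 44 mm diameter, grip part 32 mm high, under it a thinner stem, 26 mm across. Fully home its top is 46 mm above the cover and it cannot turn. Pressed more than 5 mm down it turns freely either way, without end. Never press it more than 11 mm below home.
- knob_mid (a point): Middle of the knob's grip part, 16 mm below its top. SPRING: it pushes the knob up with about 4 N at home, 10 N at 5 mm down, 1.2 N more for each mm (17 N at 11 mm). Let go between numbers the knob stays 5 mm down, resting under the catch (usually left so at the start). When raised by hand at the right place it keeps pushing up all the way home; elsewhere it stops at 5 mm down and pushes no more.
- seven (a point): The numeral 7 on the drum; it turns with the knob, 68 mm from its axis (point given at cover height). It is central when it coincides with the window's middle. Numerals 0 to 9 (black, 22 mm high, feet outwards) stand 36 degrees apart on the white drum; turning clockwise seen from above brings the next higher number. Drum friction is small (0.06 N m).
- key_top (a point): Middle of the top of the call key: a round white push button, 30 mm across, on a black housing on a fixed grey foot 70 x 70 mm, its top 42 mm above the desk. It is pressed straight down: travel 6 mm, fully down at about 5 N, and springs back. To be pressed only once the 7 is locked.
- key (a joint): How far the call key is pressed down, m: 0 released, 0.006 fully down.
- jar_a_mid (a point): Bystander: amber glass jar, 64 mm diameter, 88 mm high; point half-way up.
- jar_b_mid (a point): Bystander: amber glass jar like the other, with a wooden spatula standing in it, 130 mm high in all.
- penpot_mid (a point): Bystander: black pen pot, 72 mm diameter, 95 mm high, with pens to 145 mm; point half-way up the pot.
- stapler_mid (a point): Bystander: stapler, 130 x 30 mm, 40 mm high; point half-way up.
- stamp_mid (a point): Bystander: hand stamp, foot 56 x 30 mm, 75 mm high; point half-way up.
- mouse_mid (a point): Bystander: black computer mouse, 100 x 58 x 28 mm; point half-way up.
- pills_mid (a point): Bystander: small white jar, 44 mm diameter, 75 mm high; point half-way up.
Not all that is in view belongs to the job. What is shaped like the part that bears key_top but blue or red is not meant.

How it is judged:
By the outcome, as a careful person would: the job done as asked, in the order asked, and still so for the second after the job is handed in, with the robot touching nothing.
It also fails if it takes over 72 s, if anything falls off the work surface, if the arm or the gripper's body presses on something with over 40 N, if the wrist force passes 120 N, or if a joint passes its speed limit or range.

ROBOT

A 6-joint arm with a two-finger parallel gripper is mounted at the origin on the work surface. World frame = base frame: x ahead of the robot, y to its left, z up, the work surface at z = 0. Lengths are in m, angles in rad, forces in N, time in s.
With the tool pointing down it reaches from about 0.35 to 1 m from the base axis. Payload 7.1 kg.
Tool frame: the origin (TCP) lies at the very end of the fingers, on their centre line; the grasp point (between the pads) lies 19 mm behind it; z points along the fingers, y is the line along which they close (so a half turn about z gives the same grasp; the last joint's range is limited). The gripper opens to 85 mm and grips with 20 to 120 N. Pads are 22 mm wide; open, the fingers measure 114 mm over their backs; the gripper's body (76 mm by 85 mm) begins 54 mm behind the grasp point. The pads swing forward as they close: fully open they stand 13 mm farther back than shut.
Start: joints at [-1.217, 0.423, 1.63, -0, 1.089, -0.019], TCP at [0.228, -0.582, 0.231] pointing down, gripper open.
Joint ranges: [-3, 3], [-0.9, 2.11], [0.09, 2.58], [-1.31, 4.45], [0.11, 2.69], [-2.54, 2.54]. Speed limits (rad/s): [2.39, 2.39, 3.01, 3.14, 3.14, 3.14].

INTERFACE

Orientations are given as a unit quaternion [w, x, y, z].
In Python, from workcell import robot, viewer, nets gives the robot as it stands. The module is installed in compiled form; this text tells all that it offers.
- The arm moves only by the tool servo_tool, never from a script. Its arguments are lists of equal length, an entry for each row: "dp": the shift along the tool's x, y, z in cm, a list of three; "spin": the turn about the tool's z in degrees. In form: {"dp": [[tx, ty, tz], ...], "spin": [spin, ...]}. A call has exactly 10 rows; each row shifts and turns the commanded pose from where the row before left it, along the tool's axes as they then stand; what a row does not reach is not made up. A row lasts 1/8 s, in which the tool goes at most 62.5 mm and 10.7 degrees, less where a joint would pass 70% of its speed; a pose out of reach is approached as far as the arm can. A call is refused whole if a number of a shift passes 6.25 or a number of a turn 10.7, either way. A call with a gripper value outside its range is refused whole. "jaw" is the closure, from -1 (fully open) to 1 (shut), set as the call begins (left out, the last holds). The fingers move at their own pace and stop on an object; "squeeze" is the grip in N (left out, the last holds). Time passes only in rows, so rows that do not move let the fingers close, or fill a call up. It gives the time, the measured TCP pose, the force, the opening and the grip force at its end, in the units of the state.
- robot.read_state(): the state, without advancing time (a new reading comes with each control period).
- viewer.get_image(name): name is "scene" or "top" or "wrist"; returns a dict with "image" (400x640x3 uint8, blue, green, red), "depth" (400x640 float32, m along the optical axis (not along the pixel's ray), 0 where there is no reading), "mtx" (3x3 intrinsics, pixels), "world_from_camera" (4x4, takes a point from camera to world coordinates). Camera axes: x right, y down, z forward; pixel columns grow to the right and rows downward; lengths in m; the calibration is good to about 2 mm. A picture is of the moment at which its call begins.
- robot.hand_in(): hands the job in; it is judged then, once.
Trained networks look in the newest picture that a camera, given by its name, has taken for a name from the list of things; names that differ only in an ending like _2 or _b are one class to them, and where a whole thing is asked for, a point or a joint stands for the part that bears it (a point fixed in the world has none). Each returns a list of dicts, best first, with "score" (0 to 1); they miss things now and then, are a little off and sometimes report something else, mostly with a low value. They report only what shows in the picture. A call takes as long as a camera call. They do not tell look-alikes from the thing itself.
- nets.silhouettes(thing, camera): "mask" (400x640 bool, what is visible of it) and "box" ([left, top, right, bottom] in pixels, round what is visible of it).
The state is a dict: "time_s": time; "joints": joint angles; "joint_velocities": joint speeds; "joint_efforts": joint torques, N m; "tool_pos": TCP position; "tcp_rot": TCP orientation; "contact_force": force on the tool from outside, world axes, zero at the start; "torque": the same for the moment, N m; "grip_width": finger opening in m; "grasp_force": force on a finger pad.
Only numpy, scipy, OpenCV 4.12 (cv2) and the standard library are available. Lean on these libraries where they do the work, as an engineer would, in place of code of your own. Each camera call takes 0.05 s, during which the arm holds its last target. There are 200 camera calls.

## Working session

There is one attempt and no reset: what is moved stays moved. The work goes in short steps, Python scripts to look and compute and a tool call to move; the robot and the scene stay as the last step left them, time stands still between calls to the robot, and variables do not carry over. Pictures are saved under pics/ and viewed, at most 10 in all, crops included, and the job is handed in when it is done.

Besides the shell and the picture viewer there is one more tool, called after "Emit:" by a JSON object that holds its "method" and its "body", one argument or row to a line. servo_tool: Moves the arm, as the interface text tells. Its arguments: {"type":"object","properties":{"dp":{"type":"array"},"spin":{"type":"array"},"jaw":{"type":"number"},"squeeze":{"type":"number"}},"required":["dp","spin"]}

```bash
mkdir -p pics; cat > h.py <<'E'
import numpy as np, cv2
from workcell import robot, viewer, nets
def pts(d,mask):
    v,u=np.nonzero(mask&(d["depth"]>0)); z=d["depth"][v,u]; K=d["mtx"]
    c=np.stack([(u-K[0,2])/K[0,0]*z,(v-K[1,2])/K[1,1]*z,z],1); T=d["world_from_camera"]
    return c@T[:3,:3].T+T[:3,3]
def onplane(d,u,v,h):
    T=d["world_from_camera"]; r=T[:3,:3]@np.linalg.inv(d["mtx"])@[u,v,1.]; return T[:3,3]+r*(h-T[2,3])/r[2]
def proj(d,p):
    T=np.linalg.inv(d["world_from_camera"]); q=d["mtx"]@(T[:3,:3]@p+T[:3,3]); return q[:2]/q[2]
E
python3 - <<'E'
from h import *
for c in ["scene","top"]:
    d=viewer.get_image(c); cv2.imwrite(f"pics/{c}0.png",d["image"])
    for t in ["window","dial_top","seven","key_top","key","penpot_mid"]:
        for o in nets.silhouettes(t,c)[:3]:
            p=pts(d,o["mask"]); 
            top=p[p[:,2]>p[:,2].max()-.006] if len(p) else p
            print(c,t,round(o["score"],2),np.round(o["box"]),np.round(np.median(top,0),3) if len(p) else None, p[:,2].max().round(3) if len(p) else None)
s=robot.read_state(); print(s)
E
```

```text
scene window 0.87 [292. 148. 372. 210.] [0.544 0.122 0.104] 0.109
scene dial_top 0.67 [329. 163. 340. 173.] [0.544 0.121 0.104] 0.109
scene dial_top 0.61 [330. 161. 350. 186.] [0.544 0.12  0.104] 0.109
scene dial_top 0.19 [296. 149. 373. 209.] [0.544 0.122 0.104] 0.109
scene seven 0.75 [330. 162. 354. 186.] [0.544 0.122 0.104] 0.109
scene key_top 0.51 [284. 210. 290. 217.] [ 0.516 -0.126  0.044] 0.049
scene key 0.47 [224. 221. 232. 229.] [ 0.383 -0.278  0.045] 0.048
scene key 0.46 [294. 146. 372. 210.] [0.544 0.122 0.104] 0.109
scene key 0.45 [254. 234. 264. 248.] [ 0.514 -0.254  0.044] 0.049
scene penpot_mid 0.8 [346. 108. 366. 143.] [0.488 0.396 0.149] 0.152
top window 0.65 [210. 188. 300. 271.] [0.541 0.122 0.102] 0.106
top window 0.38 [455. 264. 489. 304.] [ 0.368 -0.436  0.03 ] 0.034
top dial_top 0.5 [241. 218. 262. 235.] [0.541 0.122 0.102] 0.106
top seven 0.63 [242. 197. 268. 233.] [0.541 0.12  0.102] 0.106
top seven 0.46 [211. 186. 302. 271.] [0.541 0.122 0.102] 0.106
top key_top 0.64 [395. 229. 405. 238.] [ 0.512 -0.255  0.043] 0.047
top key 0.44 [344. 230. 357. 241.] [ 0.51
[... 232 characters left out ...]
, 'joints': array([-1.21697012e+00,  4.23050319e-01,  1.62992048e+00,  4.42981718e-06,
        1.08859307e+00, -1.90202828e-02]), 'joint_velocities': array([ 0.00080478,  0.00128172, -0.00031093, -0.00025269, -0.00084264,
       -0.00162149]), 'joint_efforts': array([ 1.16021594e-03, -5.57181680e+01, -2.82098329e+01,  2.00045702e-04,
        6.58952104e-04, -3.93332087e-06]), 'tool_pos': array([ 0.22767295, -0.58203291,  0.23134204]), 'tcp_rot': array([1.38646227e-05, 9.82673644e-01, 1.85344297e-01, 4.33309603e-06]), 'contact_force': array([-0.77105756,  0.29146299, -0.58850467]), 'torque': array([-0.04491604, -0.06509484, -0.02380927]), 'grasp_force': 0.0, 'grip_width': 0.08516286635186825}
```

View pics/top0.png

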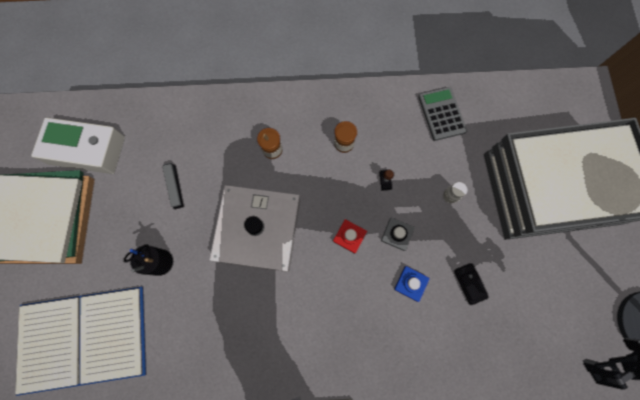

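View pics/scene0.png

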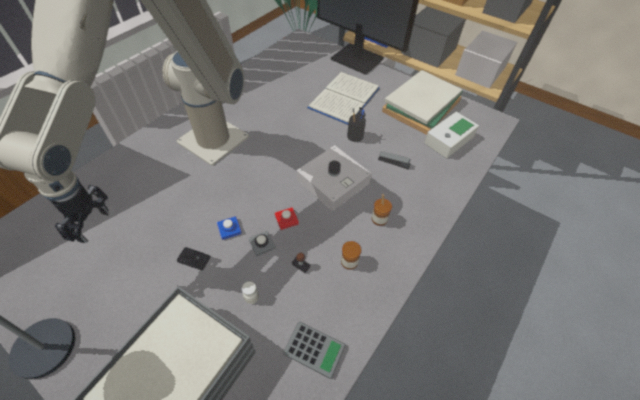

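The top view shows the box with its knob at (254,226) and window at (260,201), and the grey-footed key at (399,233). The red (350,236) and blue (412,283) ones are decoys. The scene view agrees. Next I'll measure exact positions and the wrist camera's mount.

```bash
python3 - <<'E'
from h import *
from scipy.spatial.transform import Rotation as R
for c in ["top","scene"]:
    d=viewer.get_image(c); p=pts(d,np.ones((400,640),bool))
    n=(abs(p[:,0]-.54)<.17)&(abs(p[:,1]-.12)<.17)
    k=p[n&(p[:,2]>.094)]; b=p[n&(p[:,2]>.053)&(p[:,2]<.068)]
    print(c,"knob",cv2.minEnclosingCircle(k[:,:2].astype(np.float32)),np.median(k,0),len(k)); print("box",cv2.minAreaRect(b[:,:2].astype(np.float32)),np.median(b[:,2]))
    for n_,q in dict(key=(.512,-.255)).items():
        m=(np.hypot(p[:,0]-q[0],p[:,1]-q[1])<.03)&(p[:,2]>.035); print(n_,cv2.minEnclosingCircle(p[m][:,:2].astype(np.float32)),np.median(p[m],0),len(p[m]))
    if c=="top":
        print("win",onplane(d,260,201.5,.06))
w=viewer.get_image("wrist"); s=robot.read_state(); q=s["tcp_rot"]
Rt=R.from_quat(q[[1,2,3,0]]).as_matrix(); T=w["world_from_camera"]
print("cam in tool",Rt.T@(T[:3,3]-s["tool_pos"]),"\n",Rt.T@T[:3,:3],w["mtx"])
E
```

```text
top knob ((0.5413508415222168, 0.12097827345132828), 0.022692186757922173) [0.54082937 0.11989315 0.1018235 ] 253
box ((0.5419074296951294, 0.12112048268318176), (0.20106197893619537, 0.20093396306037903), 79.51136779785156) 0.06073015422624595
key ((0.511471688747406, -0.25359416007995605), 0.020194290205836296) [ 0.51147737 -0.25525674  0.04247155] 114
win [0.60786997 0.10824258 0.06      ]
scene knob ((0.5443960428237915, 0.12205040454864502), 0.02418062463402748) [0.54412417 0.11949541 0.10255896] 98
box ((0.5419054627418518, 0.1233997642993927), (0.20464688539505005, 0.20517492294311523), 79.12606811523438) 0.061898063776434586
key ((0.5145882964134216, -0.2564662992954254), 0.02016255632042885) [ 0.51685233 -0.25517998  0.04189013] 81
cam in tool [ 0.07008996 -0.00071526 -0.14237876] 
 [[-4.77159815e-05 -9.62093965e-01 -2.72718171e-01]
 [ 9.99999973e-01 -1.08385837e-04  2.07398646e-04]
 [-2.29095773e-04 -2.72718154e-01  9.62093943e-01]] [[292.59314479   0.         322.80338342]
 [  0.         292.59314479 198.31596401]
 [  0.           0.           1.        ]]
```

Emit:
{"method": "servo_tool", "body": {
  "dp": [
    [3,-3,0],
    [4,-4,0],
    [4.3,-4.3,0],
    [4.3,-4.3,0],
    [4.3,-4.3,0],
    [4.3,-4.3,0],
    [4.3,-4.3,0],
    [4.3,-4.3,0],
    [4.3,-4.3,0],
    [4,-4,0]
  ],
  "spin": [0,0,0,0,0,0,0,0,0,0]
}}

```text
time_s: 2.1
tool_pos: [0.4615, -0.0476, 0.2317]
tcp_rot: [0.0, 0.983, 0.186, 0.001]
contact_force: [1.3, -0.4, 0.0]
grip_width: 0.0853
grasp_force: 0.0
```

Emit:
{"method": "servo_tool", "body": {
  "dp": [
    [2.72,-2.56,0],
    [2.72,-2.56,0],
    [2.72,-2.56,0],
    [2.72,-2.56,0],
    [2.72,-2.56,0],
    [0,0,0],
    [0,0,0],
    [0,0,0],
    [0,0,0],
    [0,0,0]
  ],
  "spin": [0,0,0,0,0,8,8,8,8,0]
}}

```text
time_s: 3.35
tool_pos: [0.5408, 0.1192, 0.2314]
tcp_rot: [-0.0, 0.996, -0.092, 0.0]
contact_force: [-0.7, -0.0, -1.5]
grip_width: 0.0855
grasp_force: 0.0
```

```bash
cat > look.py <<'E'
import sys
from h import *
w=viewer.get_image("wrist"); im=w["image"]
az=np.deg2rad(-10.5); ax=np.array([.5418,.1212,.06]); c,s=np.cos(az),np.sin(az)
wc=ax+.068*np.array([c,s,0]); L=.025
# rectified crop: up = outward(window x), right = clockwise... seen from above, 8 px/mm
q=[wc+a*L*np.array([c,s,0])+b*L*np.array([s,-c,0]) for a,b in [(1,-1),(1,1),(-1,1),(-1,-1)]]
H=cv2.getPerspectiveTransform(np.float32([proj(w,x) for x in q]),np.float32([[0,0],[400,0],[400,400],[0,400]]))
r=cv2.warpPerspective(im,H,(400,400))
cv2.imwrite(f"pics/{sys.argv[1]}.png",np.hstack([cv2.resize(im,(400,250)),np.zeros((250,1,3),np.uint8)]) if 0 else np.hstack([cv2.copyMakeBorder(cv2.resize(im,(400,250)),0,150,0,0,0),r]))
E
python3 look.py w1
```

```text
(no output)
```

View pics/w1.png

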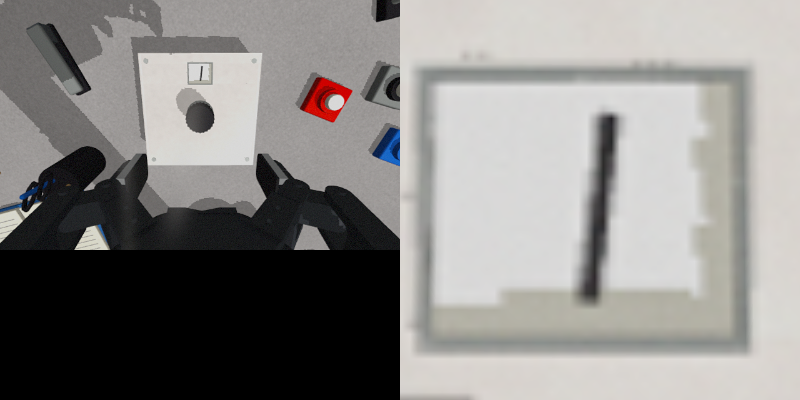

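The rectified crop shows a "1" in the window, upside down and about 2° clockwise of centre. The 7 is therefore 144° plus about 2° away, counter-clockwise.

```bash
python3 - <<'E'
from h import *
w=viewer.get_image("wrist"); p=pts(w,np.ones((400,640),bool))
n=(abs(p[:,0]-.54)<.13)&(abs(p[:,1]-.12)<.13)
k=p[n&(p[:,2]>.094)&(p[:,2]<.11)]; b=p[n&(p[:,2]>.055)&(p[:,2]<.066)]
print(cv2.minEnclosingCircle(k[:,:2].astype(np.float32)),np.median(k,0),len(k),cv2.minAreaRect(b[:,:2].astype(np.float32)),np.median(b[:,2]))
s=robot.read_state();print(s["tool_pos"],s["tcp_rot"],s["joints"],s["contact_force"])
E
```

```text
((0.5411342978477478, 0.12374993413686752), 0.02297087386250496) [0.54234878 0.12339672 0.1010959 ] 1625 ((0.5409340858459473, 0.1235709860920906), (0.20075486600399017, 0.19979166984558105), 79.54667663574219) 0.059791238763478805
[0.54079332 0.11914352 0.23135498] [-9.97963874e-07  9.95822876e-01 -9.13060702e-02  2.68010851e-05] [ 1.95364534e-01  3.19135147e-01  1.78883388e+00 -1.54210344e-05
  1.03357165e+00  1.94903558e+00] [ 0.41426435  0.5519233  -0.19111662]
```

Emit:
{"method": "servo_tool", "body": {
  "dp": [
    [0,-0.38,0],
    [0,0,3.2],
    [0,0,3.2],
    [0,0,3.2],
    [0,0,3],
    [0,0,2],
    [0,0,1.2],
    [0,0,0.6],
    [0,0,0],
    [0,0,0]
  ],
  "spin": [0,0,0,0,0,0,0,0,0,0]
}}

```text
time_s: 4.7
tool_pos: [0.542, 0.123, 0.0681]
tcp_rot: [-0.0, 0.996, -0.093, 0.001]
contact_force: [-0.4, 0.2, 0.3]
grip_width: 0.0858
grasp_force: 0.0
```

Emit:
{"method": "servo_tool", "body": {
  "dp": [
    [0,0,0],
    [0,0,0],
    [0,0,0],
    [0,0,0],
    [0,0,0],
    [0,0,0],
    [0,0,0],
    [0,0,0],
    [0,0,0],
    [0,0,0]
  ],
  "spin": [0,0,0,0,0,0,0,0,0,0],
  "jaw": 1,
  "squeeze": 40
}}

```text
time_s: 5.95
tool_pos: [0.5416, 0.1224, 0.0678]
tcp_rot: [0.0, 0.996, -0.093, 0.0]
contact_force: [-1.5, -4.7, 5.6]
grip_width: 0.043
grasp_force: 40.8
```

Emit:
{"method": "servo_tool", "body": {
  "dp": [
    [0,0.05,0.05],
    [0,0,0.05],
    [0,0,0.05],
    [0,0,0.05],
    [0,0,0],
    [0,0,0],
    [0,0,0],
    [0,0,0],
    [0,0,0],
    [0,0,0]
  ],
  "spin": [0,0,0,0,0,0,0,0,0,0]
}}

```text
time_s: 7.2
tool_pos: [0.5417, 0.1223, 0.0663]
tcp_rot: [-0.0, 0.996, -0.093, 0.0]
contact_force: [-3.1, -1.7, 11.3]
grip_width: 0.0431
grasp_force: 41.2
```

Emit:
{"method": "servo_tool", "body": {
  "dp": [
    [0,0,0.08],
    [0,0,0],
    [0,0,0],
    [0,0,0],
    [0,0,0],
    [0,0,0],
    [0,0,0],
    [0,0,0],
    [0,0,0],
    [0,0,0]
  ],
  "spin": [0,-4,-8,-9,-9,-9,-9,-9,-9,-4]
}}

```text
time_s: 8.45
tool_pos: [0.5411, 0.1234, 0.0655]
tcp_rot: [-0.001, 0.868, 0.496, 0.0]
contact_force: [-4.6, 3.7, 12.3]
grip_width: 0.0425
grasp_force: 41.4
```

Emit:
{"method": "servo_tool", "body": {
  "dp": [
    [0,0,0],
    [0,0,0],
    [0,0,0],
    [0,0,0],
    [0,0,0],
    [0,0,0],
    [0,0,0],
    [0,0,0],
    [0,0,0],
    [0,0,0]
  ],
  "spin": [-7,-9,-9,-9,-9,-9,-9,-4,-2,0]
}}

```text
time_s: 9.7
tool_pos: [0.5399, 0.1232, 0.0652]
tcp_rot: [-0.001, 0.451, 0.892, -0.0]
contact_force: [-6.9, 5.2, 12.1]
grip_width: 0.0431
grasp_force: 41.5
```

Emit:
{"method": "servo_tool", "body": {
  "dp": [
    [0.07,-0.02,0],
    [0.07,-0.02,0],
    [0,0,0],
    [0,0,-0.1],
    [0,0,-0.1],
    [0,0,-0.1],
    [0,0,0],
    [0,0,0],
    [0,0,0],
    [0,0,0]
  ],
  "spin": [0,0,0,0,0,0,0,0,0,0]
}}

```text
time_s: 10.95
tool_pos: [0.5398, 0.1234, 0.0677]
tcp_rot: [-0.0, 0.451, 0.892, -0.0]
contact_force: [-3.9, -0.3, 7.2]
grip_width: 0.0427
grasp_force: 41.3
```

Emit:
{"method": "servo_tool", "body": {
  "dp": [
    [0,0,-0.05],
    [0,0,-0.05],
    [0,0,0],
    [0,0,0],
    [0,0,0],
    [0,0,0],
    [0,0,0],
    [0,0,0],
    [0,0,0],
    [0,0,0]
  ],
  "spin": [0,0,0,0,0,0,0,0,0,0]
}}

```text
time_s: 12.2
tool_pos: [0.5398, 0.1232, 0.0682]
tcp_rot: [-0.0, 0.451, 0.892, -0.0]
contact_force: [-0.3, 0.7, -13.3]
grip_width: 0.0432
grasp_force: 42.5
```

Emit:
{"method": "servo_tool", "body": {
  "dp": [
    [0,0,0.1],
    [0,0,0.1],
    [0,0,0],
    [0,0,0],
    [0,0,-0.1],
    [0,0,-0.1],
    [0,0,0],
    [0,0,0],
    [0,0,0],
    [0,0,0]
  ],
  "spin": [0,0,-1.2,-1.3,0,0,0,0,0,0]
}}

```text
time_s: 13.45
tool_pos: [0.5399, 0.1232, 0.0682]
tcp_rot: [-0.0, 0.432, 0.902, -0.0]
contact_force: [-2.4, 1.0, -13.0]
grip_width: 0.0435
grasp_force: 43.0
```

Emit:
{"method": "servo_tool", "body": {
  "dp": [
    [0,0,0.1],
    [0,0,0.1],
    [0,0,0],
    [0,0,0],
    [0,0,-0.1],
    [0,0,-0.1],
    [0,0,0],
    [0,0,0],
    [0,0,0],
    [0,0,0]
  ],
  "spin": [0,0,-1.2,-1.3,0,0,0,0,0,0]
}}

```text
time_s: 14.7
tool_pos: [0.5399, 0.1232, 0.0683]
tcp_rot: [-0.0, 0.412, 0.911, -0.0]
contact_force: [-4.6, -0.8, -11.5]
grip_width: 0.043
grasp_force: 43.1
```

Emit:
{"method": "servo_tool", "body": {
  "dp": [
    [0,0,0.1],
    [0,0,0.1],
    [0,0,0],
    [0,0,0],
    [0,0,-0.1],
    [0,0,-0.1],
    [0,0,0],
    [0,0,0],
    [0,0,0],
    [0,0,0]
  ],
  "spin": [0,0,-1.2,-1.3,0,0,0,0,0,0]
}}

```text
time_s: 15.95
tool_pos: [0.5399, 0.1232, 0.0686]
tcp_rot: [-0.0, 0.392, 0.92, -0.0]
contact_force: [-5.3, -0.6, -7.9]
grip_width: 0.0428
grasp_force: 43.4
```

Emit:
{"method": "servo_tool", "body": {
  "dp": [
    [0,0,0.1],
    [0,0,0.1],
    [0,0,0],
    [0,0,0],
    [0,0,-0.1],
    [0,0,-0.1],
    [0,0,0],
    [0,0,0],
    [0,0,0],
    [0,0,0]
  ],
  "spin": [0,0,0,0,0,0,0,0,0,0]
}}

```text
time_s: 17.2
tool_pos: [0.5399, 0.1232, 0.0686]
tcp_rot: [-0.0, 0.392, 0.92, -0.0]
contact_force: [-5.4, -1.5, -6.9]
grip_width: 0.0429
grasp_force: 43.4
```

Emit:
{"method": "servo_tool", "body": {
  "dp": [
    [0.05,-0.05,0.1],
    [0,0,0.1],
    [0,0,0],
    [0,0,0],
    [0,0,-0.1],
    [0,0,-0.12],
    [0,0,0],
    [0,0,0],
    [0,0,0],
    [0,0,0]
  ],
  "spin": [0,0,-1.2,-1.3,0,0,0,0,0,0],
  "squeeze": 60
}}

```text
time_s: 18.45
tool_pos: [0.5398, 0.1233, 0.0703]
tcp_rot: [0.0, 0.371, 0.928, 0.0]
contact_force: [-7.7, -2.3, 7.5]
grip_width: 0.0424
grasp_force: 62.2
```

Emit:
{"method": "servo_tool", "body": {
  "dp": [
    [0,0,0.1],
    [0,0,0.1],
    [0,0,0],
    [0,0,0],
    [0,0,-0.1],
    [0,0,-0.1],
    [0,0,0],
    [0,0,0],
    [0,0,0],
    [0,0,0]
  ],
  "spin": [0,0,-1.2,-1.3,0,0,0,0,0,0]
}}

```text
time_s: 19.7
tool_pos: [0.5398, 0.1232, 0.0703]
tcp_rot: [0.0, 0.351, 0.936, 0.0]
contact_force: [-8.8, -2.8, 7.0]
grip_width: 0.0427
grasp_force: 62.4
```

Emit:
{"method": "servo_tool", "body": {
  "dp": [
    [0,0,-0.05],
    [0,0,-0.05],
    [0,0,-0.05],
    [0,0,-0.05],
    [0,0,-0.05],
    [0,0,0],
    [0,0,0],
    [0,0,0],
    [0,0,0],
    [0,0,0]
  ],
  "spin": [0,0,0,0,0,0,0,0,0,0]
}}

```text
time_s: 20.95
tool_pos: [0.5398, 0.1232, 0.0725]
tcp_rot: [0.0, 0.351, 0.936, 0.0]
contact_force: [-8.6, -3.0, 3.6]
grip_width: 0.0428
grasp_force: 62.3
```

Emit:
{"method": "servo_tool", "body": {
  "dp": [
    [0,0,-0.05],
    [0,0,-0.03],
    [0,0,0],
    [0,0,0],
    [0,0,0],
    [0,0,0],
    [0,0,0],
    [0,0,0],
    [0,0,0],
    [0,0,0]
  ],
  "spin": [0,0,0,0,0,0,0,0,0,0]
}}

```text
time_s: 22.2
tool_pos: [0.5397, 0.1232, 0.0728]
tcp_rot: [0.0, 0.351, 0.936, -0.0]
contact_force: [-6.4, -2.1, -1.4]
grip_width: 0.0426
grasp_force: 61.5
```

Emit:
{"method": "servo_tool", "body": {
  "dp": [
    [0,0,0],
    [0,0,0],
    [0,0,0],
    [0,0,0],
    [0,0,0],
    [0,0,0],
    [0,0,0],
    [0,0,0],
    [0,0,-1],
    [0,0,-2]
  ],
  "spin": [0,0,0,0,0,0,0,0,0,0],
  "jaw": -1
}}

```text
time_s: 23.45
tool_pos: [0.539, 0.1232, 0.1022]
tcp_rot: [-0.001, 0.351, 0.936, -0.0]
contact_force: [0.1, 0.5, -0.6]
grip_width: 0.0854
grasp_force: 0.0
```

Emit:
{"method": "servo_tool", "body": {
  "dp": [
    [0,0,-3],
    [0,0,-4],
    [0,0,-4],
    [0,0,-2],
    [0,0,0],
    [0,0,0],
    [0,0,0],
    [0,0,0],
    [0,0,0],
    [0,0,0]
  ],
  "spin": [6,10,10,10,10,10,10,10,10,10]
}}

```text
time_s: 24.7
tool_pos: [0.5394, 0.1233, 0.2327]
tcp_rot: [0.0, 0.932, 0.363, 0.0]
contact_force: [-0.8, -0.2, 0.1]
grip_width: 0.0856
grasp_force: 0.0
```

Emit:
{"method": "servo_tool", "body": {
  "dp": [
    [0,0,0],
    [0,0,0],
    [0,0,0],
    [0,0,0],
    [0,0,0],
    [0,0,0],
    [0,0,0],
    [0,0,0],
    [0,0,0],
    [0,0,0]
  ],
  "spin": [10,10,10,10,10,3,0,0,0,0]
}}

```text
time_s: 25.95
tool_pos: [0.5395, 0.1233, 0.232]
tcp_rot: [-0.0, 0.996, -0.088, -0.0]
contact_force: [-0.7, 0.2, -0.6]
grip_width: 0.0853
grasp_force: 0.0
```

```bash
python3 look.py w2; python3 - <<'E'
from h import *
w=viewer.get_image("wrist"); p=pts(w,np.ones((400,640),bool))
n=(abs(p[:,0]-.541)<.1)&(abs(p[:,1]-.123)<.1); k=p[n&(p[:,2]>.094)&(p[:,2]<.115)]; b=p[n&(p[:,2]>.055)&(p[:,2]<.066)]
print(np.median(k,0),np.median(b[:,2]))
m=(np.hypot(p[:,0]-.512,p[:,1]+.255)<.03)&(p[:,2]>.037);print("key",m.sum(),np.median(p[m],0), cv2.minEnclosingCircle(p[m][:,:2].astype(np.float32)) if m.sum() else "")
s=robot.read_state();print(s["tool_pos"],s["tcp_rot"],s["joints"],s["contact_force"],s["time_s"])
E
```

```text
[0.54261025 0.12348293 0.10565246] 0.05979256826773849
key 1 [ 0.50950786 -0.23677045  0.03739346] ((0.5095078945159912, -0.23677045106887817), 9.999999747378752e-05)
[0.53949912 0.12330392 0.23200303] [ 1.22199964e-05  9.96095378e-01 -8.82836099e-02 -5.42501872e-05] [2.03184355e-01 3.17898274e-01 1.78893073e+00 9.05106809e-06
 1.03487460e+00 1.95077345e+00] [-4.32885863e-05  2.73983655e-01  4.06960169e-01] 26.05
```

View pics/w2.png

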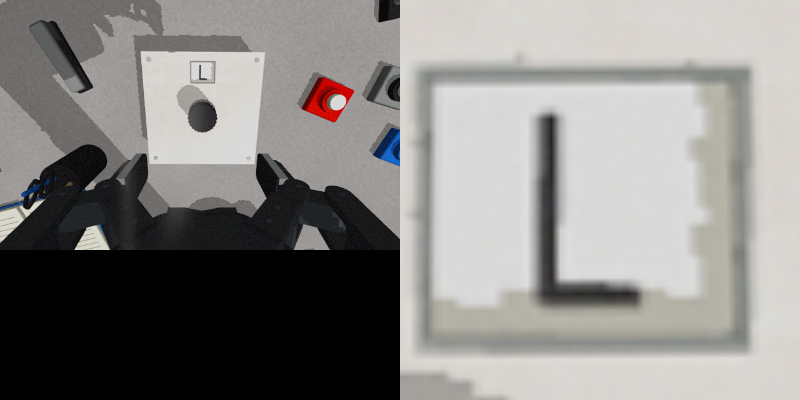

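The window now shows an upside-down 7 (the feet point outwards). The knob top is 46 mm above the cover, so it is home and locked. On to the grey call key.

Emit:
{"method": "servo_tool", "body": {
  "dp": [
    [0.4,3.7,0],
    [0.5,4.8,0],
    [0.5,4.8,0],
    [0.5,4.8,0],
    [0.5,4.8,0],
    [0.5,4.8,0],
    [0.5,4.8,0],
    [0.5,4.8,0],
    [0,0,0],
    [0,0,0]
  ],
  "spin": [0,0,0,0,0,0,0,0,0,0],
  "jaw": 1,
  "squeeze": 40
}}

```text
time_s: 27.3
tool_pos: [0.512, -0.2504, 0.2318]
tcp_rot: [-0.0, 0.996, -0.089, -0.0]
contact_force: [-0.6, 1.0, -0.1]
grip_width: -0.0001
grasp_force: 0.0
```

```bash
python3 - <<'E'
from h import *
w=viewer.get_image("wrist"); cv2.imwrite("pics/w3.png",w["image"]); p=pts(w,np.ones((400,640),bool))
for c in [(.512,-.255)]:
    m=(np.hypot(p[:,0]-c[0],p[:,1]-c[1])<.03)&(p[:,2]>.038)&(p[:,2]<.06);print("key",m.sum(),np.median(p[m],0), cv2.minEnclosingCircle(p[m][:,:2].astype(np.float32)))
for o in nets.silhouettes("key_top","wrist"):
    q=pts(w,o["mask"]); print(o["score"],o["box"],np.median(q,0))
s=robot.read_state();print(s["tool_pos"],s["tcp_rot"],s["time_s"],s["contact_force"])
E
```

```text
key 492 [ 0.51224018 -0.25354941  0.0416022 ] ((0.5117158889770508, -0.25341150164604187), 0.014782891608774662)
0.86 [207.2, 182.6, 236.2, 208.8] [ 0.51253752 -0.12562672  0.04138935]
0.76 [355.6, 263.6, 374.4, 283.9] [ 0.38487111 -0.28115951  0.04119372]
0.71 [314.5, 165.4, 339.8, 192.2] [ 0.51221567 -0.25367959  0.04152944]
[ 0.51222023 -0.24960335  0.23190978] [-2.23982277e-04  9.96132270e-01 -8.78658495e-02 -2.09629202e-04] 27.4 [0.93413479 0.40671154 0.6228177 ]
```

View pics/w3.png

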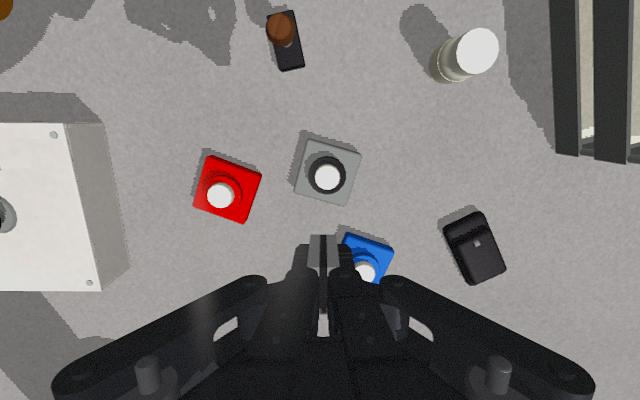

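The wrist view shows the grey key at (327,177), between the red key (220,195) and the blue key (363,270). The stamp and pill jar are clear of the descent.

Emit:
{"method": "servo_tool", "body": {
  "dp": [
    [0.07,0.42,2],
    [0,0,3.5],
    [0,0,3.5],
    [0,0,3.5],
    [0,0,3],
    [0,0,2],
    [0,0,0.8],
    [0,0,0.3],
    [0,0,0],
    [0,0,0]
  ],
  "spin": [0,0,0,0,0,0,0,0,0,0]
}}

```text
time_s: 28.65
tool_pos: [0.5127, -0.2553, 0.0469]
tcp_rot: [0.0, 0.996, -0.088, 0.001]
contact_force: [0.5, 0.9, -0.2]
grip_width: -0.0003
grasp_force: 0.0
```

Emit:
{"method": "servo_tool", "body": {
  "dp": [
    [0,0,0.2],
    [0,0,0.2],
    [0,0,0.15],
    [0,0,0.15],
    [0,0,0.1],
    [0,0,0.05],
    [0,0,0],
    [0,0,0],
    [0,0,0],
    [0,0,0]
  ],
  "spin": [0,0,0,0,0,0,0,0,0,0]
}}

```text
time_s: 29.9
tool_pos: [0.5123, -0.2551, 0.0376]
tcp_rot: [0.0, 0.996, -0.088, 0.0]
contact_force: [-0.3, -0.8, 3.8]
grip_width: 0.0002
grasp_force: 2.0
```

Emit:
{"method": "servo_tool", "body": {
  "dp": [
    [0,0,0.1],
    [0,0,0.1],
    [0,0,0.05],
    [0,0,0],
    [0,0,0],
    [0,0,0],
    [0,0,0],
    [0,0,0],
    [0,0,0],
    [0,0,0]
  ],
  "spin": [0,0,0,0,0,0,0,0,0,0]
}}

```text
time_s: 31.15
tool_pos: [0.5123, -0.2551, 0.0359]
tcp_rot: [0.0, 0.996, -0.088, 0.0]
contact_force: [-2.5, 0.0, 14.2]
grip_width: -0.0001
grasp_force: 7.0
```

Emit:
{"method": "servo_tool", "body": {
  "dp": [
    [0,0,-0.5],
    [0,0,-1],
    [0,0,-2],
    [0,0,-3],
    [0,0,-4],
    [0,0,-4],
    [0,0,-3],
    [0,0,-1],
    [0,0,0],
    [0,0,0]
  ],
  "spin": [0,0,0,0,0,0,0,0,0,0]
}}

```text
time_s: 32.4
tool_pos: [0.5114, -0.2546, 0.2187]
tcp_rot: [-0.0, 0.996, -0.088, -0.001]
contact_force: [0.6, -0.2, -0.0]
grip_width: 0.0001
grasp_force: 0.0
```

```bash
python3 - <<'E'
from h import *
d=viewer.get_image("top"); p=pts(d,np.ones((400,640),bool))
n=(np.hypot(p[:,0]-.541,p[:,1]-.122)<.025)&(p[:,2]>.09); print("knob z",np.median(p[n],0))
w=viewer.get_image("wrist"); p=pts(w,np.ones((400,640),bool)); m=(np.hypot(p[:,0]-.512,p[:,1]+.254)<.012)&(p[:,2]<.06);print("key z",np.median(p[m],0))
cv2.imwrite("pics/top9.png",d["image"])
E
```

```text
knob z [0.53956895 0.11922751 0.10639987]
key z [ 0.512085   -0.25405709  0.04179225]
```

View pics/top9.png

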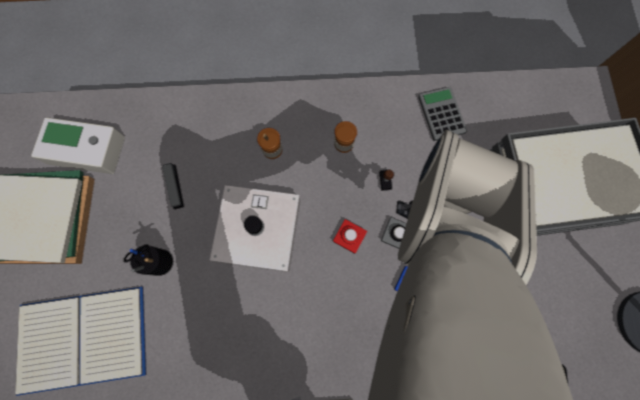

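The key went fully down (14 N at the stop) and sprang back. The knob is home, and the bystanders that show are where they were.

```bash
python3 -c "
from workcell import robot
print(robot.hand_in())"
```

```text
the job is handed in; nothing more can be done
None
```

I set the queue box to 7 with the knob locked fully home, then pressed the grey call key fully down once and let go; the job was handed in at about 33 s, with no verdict shown.

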